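# Screw the lifting knob back into the tortilla press

## Robot

A 6-joint arm with a two-finger parallel gripper is mounted at the origin on the work surface. World frame = base frame: x ahead of the robot, y to its left, z up, the work surface at z = 0. Lengths are in m, angles in rad, forces in N, time in s.
With the tool pointing down it reaches from about 0.325 to 0.775 m from the base axis. Payload 5.5 kg.
Tool frame: the origin (TCP) lies at the very end of the fingers, on their centre line; the grasp point (between the pads) lies r.pinch_z behind it (r.pinch_z is the distance from the TCP to the grasp point, in m); z points along the fingers, y is the line along which they close (so a half turn about z gives the same grasp; the last joint's range is limited). The gripper opens to 88 mm and grips with 3 to 60 N. Pads are 20 mm wide; open, the fingers measure 115 mm over their backs; the gripper's body (75 mm by 178 mm) begins 61 mm behind the grasp point.
Start: joints at [-1.292, 0.091, 1.231, -0, 1.82, -0.057], TCP at [0.198, -0.567, 0.223] pointing down, gripper open.
Joint ranges: [-2.87, 2.87], [-0.86, 2.18], [0.17, 2.46], [-1.51, 4.65], [0.06, 2.69], [-2.65, 2.65]. Speed limits (rad/s): [2.57, 2.57, 3.01, 3.14, 3.14, 3.14].

## Interface

Orientations are given as a unit quaternion [x, y, z, w].
In Python, from bench import r, imaging, close_job gives the robot as it stands.
- The arm moves only by the tool send_rows, never from a script. Its argument "steps" is a list of rows, each a list of 5 numbers: the gripper command: -1 is fully open, 1 is shut, values between are in proportion, then the shift along the tool's x, y, z in m, then the turn about the tool's z in degrees. In form: [[hand, tx, ty, tz, spin], ...]. A call has 1 to 20 rows; each row is the pose to reach, as a shift and turn from the pose commanded when the call began, along the tool's axes at that moment; what a row does not reach only later rows make up. A row lasts 1/8 s, in which the tool goes at most 62.5 mm and 10.7 degrees, less where a joint would pass 70% of its speed; a pose out of reach is approached as far as the arm can. A call with a gripper value outside its range is refused whole. The fingers move at their own pace and stop on an object; "squeeze" is the grip in N (left out, the last holds). Time passes only in rows, so rows that repeat a pose let the fingers close. It gives the time, the measured TCP pose, the force, the opening and the grip force at its end, in the units of the state.
- r.read_state(): the state, without advancing time (a new reading comes with each control period).
- imaging.grab_frame(name): name is "scene" or "top"; returns a dict with "pixels" (400x640x3 uint8, blue, green, red), "K" (3x3 intrinsics, pixels), "position" and "orientation" of the camera in the world. Camera axes: x right, y up, looking along -z (the intrinsics and any distortion apply to the point x, -y, -z); pixel columns grow to the right and rows downward; lengths in m; the calibration is good to about 2 mm. A picture is of the moment at which its call begins. There is no depth.
- close_job(): hands the job in; it is judged then, once.
The state is a dict: "clock": time; "qpos": joint angles; "dq": joint speeds; "effort": joint torques, N m; "tool_pos": TCP position; "tcp_rot": TCP orientation; "contact_force": force on the tool from outside, world axes, zero at the start; "ft_torque": the same for the moment, N m; "width": finger opening in m; "finger_force": force on a finger pad.
Only numpy, scipy, OpenCV 4.12 (cv2) and the standard library are available. Lean on these libraries where they do the work, as an engineer would, in place of code of your own. Each camera call takes 0.05 s, during which the arm holds its last target. There are 200 camera calls.

## Task

The wooden lifting knob of the tortilla press has come off and stands in the drilled block. Set its screw shank upright into the hole in the press lid and drive it in clockwise, pushing down firmly all the while you turn so that the screw bites, until its collar sits flush on the lid; then let go. Push firmly but not brutally, as the lid wood cracks, and leave the other things where they are.

Things in the scene. Friction and masses are not known exactly. Their poses are not given: they have to be found in the camera images.
- knob: Dark round wooden knob on a 16 mm coarse screw shank, 90 g. Origin: on its axis at the collar's underside; z up along the axis. Collar 32 mm wide, 6 mm high; 24 mm neck; round head to grip, 36 mm wide, 14 to 42 mm above the origin; shank to 24 mm below. Starts upright in the block, collar on the block's top. Any yaw will do for a grip. Released in the press's hole, it stands by itself.
- tip (a point): The lower end of the knob's screw shank, on its axis.
- block: Light wooden block, 50 (x) x 120 (y) x 34 mm high, fixed; origin at the centre of its underside. Through holes: 19 mm wide at y = +30 mm (the knob), 15 mm at y = -30 mm (a loose plain peg that stands 30 mm above the block).
- press: Base of the closed wooden tortilla press, 200 (x) x 180 (y) mm, fixed, origin at the centre of its underside; pale metal hinges at its +x end. The lid has the same outline; its top is 62 mm above the origin. It rests on rubber bumpers: it gives straight down about 1 mm per 4 N after the first 4 N, 9 mm at most, and springs back.
- pilot (a point): Centre of the mouth of the hole in the press lid, level with the lid's top face, z up; 50 mm from the lid's centre towards -x of the press. The hole is 18 mm wide, upright, with a 2 mm chamfer. The screw tip lands on the wood 20 mm down, so the collar then stands 4 mm clear of the lid.
- thread (a joint): Thread cut so far, rad; 0 at first, grows as the knob turns clockwise seen from above, 6.5 mm of depth a turn, so 3 to 3.9 rad brings the collar flush (the wood gives a little). It follows the knob only under a firm push: below about 8 to 10 N the screw spins in place; 16 to 22 N cuts surely. It stays when the knob is released. Over 40 N between knob and press cracks the lid.
- shaker: Terracotta salt shaker, 44 mm wide, 75 mm high, standing between press and block; a bystander.
- spare_peg: Plain wooden peg, 12 mm in diameter, 64 mm long, standing in the block's other hole; origin at its lower end; a bystander.
- mug: White ceramic mug at the side, 80 mm wide, 92 mm high; a bystander.
- jar: Glass jar at the side, 70 mm wide, 110 mm high; a bystander.
Not all that is in view belongs to the job. Leave any green or white look-alike of the knob alone.

How it is judged:
By the outcome, as a careful person would: the job done as asked, in the order asked, and still so for the second after the job is handed in, with the robot touching nothing.
It also fails if it takes over 72 s, if anything falls off the work surface, if the arm or the gripper's body presses on something with over 40 N, if the wrist force passes 120 N, or if a joint passes its speed limit or range.

## Working session

There is one attempt and no reset: what is moved stays moved. The work goes in short steps, Python scripts to look and compute and a tool call to move; the robot and the scene stay as the last step left them, time stands still between calls to the robot, and variables do not carry over. Pictures are saved under pics/ and viewed, at most 10 in all, crops included, and the job is handed in when it is done.

Besides the shell and the picture viewer there is one more tool, called after "Emit:" as a command line: name --pt "numbers of a row" for each row, then --argument value for the rest. send_rows: Moves the arm, as the interface text tells. Its arguments: {"type":"object","properties":{"steps":{"type":"array","items":{"type":"array","items":{"type":"number"}}},"squeeze":{"type":"number"}},"required":["steps"]}

```bash
mkdir -p pics
cat > h.py <<'E'
import numpy as np, cv2
from scipy.spatial.transform import Rotation as R
from bench import r, imaging, close_job
def grab(n):
    f=imaging.grab_frame(n); return f
def ray(f,u,v):
    K=np.array(f["K"]); d=np.linalg.solve(K,[u,v,1.]); d=d*[1,-1,-1]
    return np.array(f["position"]), R.from_quat(f["orientation"]).apply(d)
def plane(f,u,v,z):
    p,d=ray(f,u,v); return p+d*(z-p[2])/d[2]
def proj(f,X):
    c=R.from_quat(f["orientation"]).inv().apply(np.array(X)-f["position"])*[1,-1,-1]
    q=np.array(f["K"])@c; return q[:2]/q[2]
E
python3 - <<'E'
from h import *
for n in("scene","top"):
    f=grab(n); cv2.imwrite(f"pics/{n}0.png",f["pixels"]); print(n,{k:np.round(v,4).tolist() for k,v in f.items() if k!="pixels"})
s=r.read_state(); print(s, r.pinch_z)
E
```

```text
scene {'K': [[408.4708, 0.0, 320.7546], [0.0, 408.4708, 205.6223], [0.0, 0.0, 1.0]], 'position': [1.0155, 0.8647, 0.7277], 'orientation': [0.1223, 0.4613, 0.8558, 0.1994]}
top {'K': [[464.7363, 0.0, 319.4641], [0.0, 464.7363, 202.4798], [0.0, 0.0, 1.0]], 'position': [0.3864, 0.0108, 1.4957], 'orientation': [0.0388, -0.0464, -0.6992, 0.7124]}
{'clock': 0.1, 'qpos': array([-1.29170110e+00,  9.17893472e-02,  1.23175549e+00,  6.43975551e-06,
        1.81980437e+00, -5.66770277e-02]), 'dq': array([ 0.00060856, -0.00063964, -0.0033345 , -0.00019714, -0.0009087 ,
        0.00044851]), 'effort': array([ 3.46221954e-03, -4.47857237e+01, -4.07570207e+01,  7.01709534e-02,
        2.84105586e-02, -9.60513103e-05]), 'tool_pos': array([ 0.19763914, -0.56623322,  0.22162213]), 'tcp_rot': array([ 9.85939682e-01,  1.67099288e-01, -9.43689562e-05, -8.73195684e-04]), 'contact_force': array([-0.26962676, -0.65076165,  0.83364261]), 'ft_torque': array([-0.02093748,  0.05342708,  0.02699046]), 'finger_force': 0.0, 'width': 0.08796451275402588} 0.0187
```

View pics/scene0.png

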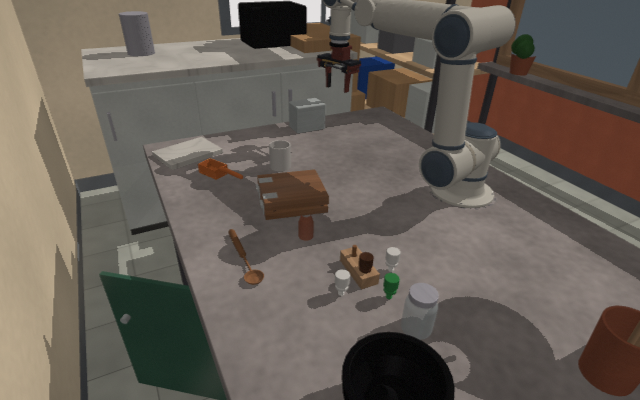

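View pics/top0.png

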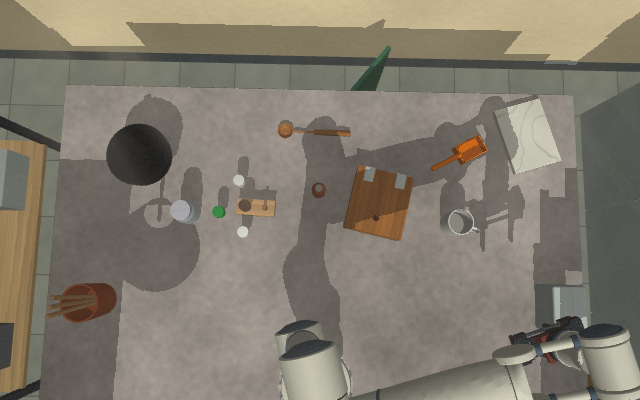

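The top view shows these candidates:
- Dark knob in the block, about (245,206).
- Spare peg, (265,207).
- Green look-alike, (219,211).
- White look-alikes, (238,181) and (243,232).
- Shaker, (318,190).

The press hole is at about (376,218). By the description I choose the dark knob in the block, and I'll check it in one close crop.

Run:
```python
from h import *
a=cv2.imread("pics/top0.png"); b=cv2.imread("pics/scene0.png")
c1=cv2.resize(a[165:245,205:285],(400,400),interpolation=cv2.INTER_CUBIC)
c2=cv2.resize(a[160:245,335:420],(400,400),interpolation=cv2.INTER_CUBIC)
c3=cv2.resize(b[235:295,330:410],(400,300)); 
cv2.imwrite("pics/crop.png",np.hstack([c1,c2]))
f=grab("top"); g=grab("scene")
for n,im,(x0,y0,x1,y1) in(("top",a,(232,192,258,220)),("scene",b,(352,246,380,280)),("hole",a,(364,208,388,228))):
    h=im[y0:y1,x0:x1].max(2); m=(h<(75 if n!="hole" else 60)).astype(np.uint8)
    print(n,h.min())
    k,l,s,c=cv2.connectedComponentsWithStats(m)
    for i in range(1,k):
        if s[i][4]>5: print(s[i][:2]+[x0,y0],s[i][2:],c[i]+[x0,y0])
# press lid outline
hsv=cv2.cvtColor(a,cv2.COLOR_BGR2HSV)
m=cv2.inRange(hsv,(3,90,50),(20,255,255)); sub=np.zeros_like(m); sub[155:250,335:425]=m[155:250,335:425]
cn=max(cv2.findContours(sub,0,2)[0],key=cv2.contourArea); print("press",cv2.minAreaRect(cn))
sub=np.zeros_like(m);mb=cv2.inRange(hsv,(8,70,120),(25,255,255)); sub[195:222,230:282]=mb[195:222,230:282]
cn=max(cv2.findContours(sub,0,2)[0],key=cv2.contourArea); print("block",cv2.minAreaRect(cn))
```

```text
top 86
scene 32
[352 247] [ 4 10 30] [353.83333333 252.        ]
[359 252] [ 14  22 247] [365.37651822 262.19838057]
hole 62
press ((378.6888427734375, 202.69313049316406), (59.084228515625, 65.21639251708984), 13.172554969787598)
block ((255.34771728515625, 207.13198852539062), (38.47340393066406, 16.600563049316406), 4.085616588592529)
```

View pics/crop.png

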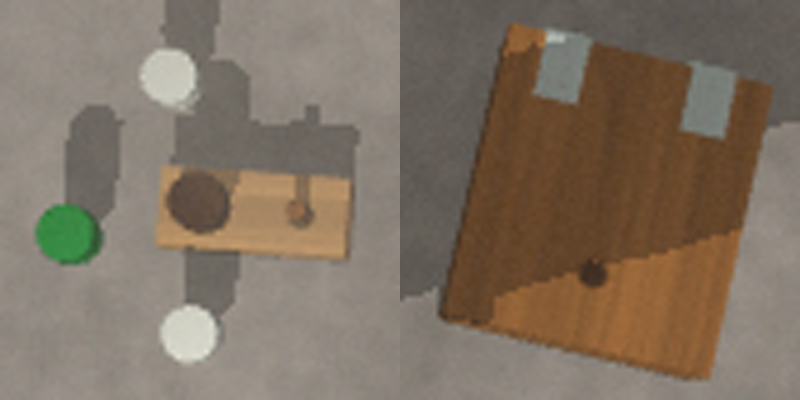

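The crop shows the dark brown round head in the light block's left hole at about (244.5,205), with the thin peg beside it and the green and white look-alikes standing free. The lid hole is at about (375.6,217.6). Next I'll measure these in world coordinates.

Run:
```python
from h import *
f=grab("top"); g=grab("scene")
def cen(im,x0,y0,x1,y1,mf):
    s=cv2.resize(im[y0:y1,x0:x1],None,fx=8,fy=8,interpolation=cv2.INTER_CUBIC)
    m=mf(s).astype(np.uint8); k,l,st,c=cv2.connectedComponentsWithStats(m); i=1+np.argmax(st[1:,4])
    return (c[i]+.5)/8-.5+[x0,y0], st[i]/8, st[i][4]/64
sat=lambda s:(s[...,2]<110)&(s[...,2].astype(int)-s[...,0]>8)&(s[...,2].astype(int)-s[...,0]<60)
a=f["pixels"]; print(a[205,240:250].tolist(), a[217,370:382].tolist())
kt=cen(a,236,198,254,213,sat); print("knob top",kt)
ho=cen(a,369,211,383,225,lambda s:s.max(2)<95); print("hole",ho)
ks=cen(g["pixels"],356,250,378,268,lambda s:s.max(2)<75); print("knob scene",ks)
K=plane(f,*kt[0],.062); H=plane(f,*ho[0],.062); print("K",K,"H",H,"dx",H-K)
p,d=ray(f,*kt[0]);q,e=ray(g,*ks[0]); A=np.c_[d,-e]; t=np.linalg.lstsq(A,q-p,rcond=None)[0]; print("tri",p+d*t[0],q+e*t[1])
# lid corners from crop
cr=np.array([[508,22],[772,85],[710,380],[443,318]])-[400,0]; 
px=(cr+.5)/(400/85)-.5+[335,160]; W=np.array([plane(f,*u,.062) for u in px]); print(W, [np.linalg.norm(W[i]-W[i-1]) for i in range(4)])
c=W.mean(0); ax=(W[0]+W[1]-W[2]-W[3]); ax/=np.linalg.norm(ax); print("pilot via lid",c-.05*ax, "yaw",np.degrees(np.arctan2(ax[1],ax[0])))
for u in ((219,211),(238,181),(243,232),(318,190)): print(u,plane(f,*u,.04))
```

```text
[[65, 75, 94], [65, 76, 94], [64, 77, 92], [67, 76, 93], [66, 78, 95], [69, 79, 99], [68, 80, 99], [63, 77, 97], [67, 82, 102], [70, 80, 99]] [[46, 71, 99], [39, 66, 99], [42, 70, 98], [41, 58, 85], [36, 48, 67], [35, 45, 64], [39, 49, 70], [35, 50, 68], [37, 58, 83], [47, 86, 129], [52, 100, 148], [51, 90, 136]]
knob top (array([244.44174807, 205.00352573]), array([  2.5  ,   1.25 ,  12.5  ,  12.375, 908.5  ]), np.float64(113.5625))
hole (array([375.3649012 , 217.18875063]), array([  3.625,   2.75 ,   6.25 ,   7.25 , 249.875]), np.float64(31.234375))
knob scene (array([365.59952175, 260.21713149]), array([   3.   ,    2.5  ,   14.25 ,   15.5  , 1551.875]), np.float64(193.984375))
K [0.54776754 0.22930226 0.062     ] H [ 0.51762452 -0.17717824  0.062     ] dx [-0.03014302 -0.4064805   0.        ]
tri [0.54764891 0.22914162 0.06305404] [0.54725143 0.22943466 0.06305396]
[[ 0.68337884 -0.12055477  0.062     ]
 [ 0.6442756  -0.29695373  0.062     ]
 [ 0.44741116 -0.25498614  0.062     ]
 [ 0.48477253 -0.07946085  0.062     ]] [np.float64(0.20281316526874713), np.float64(0.18068109127096507), np.float64(0.20128806287928797), np.float64(0.17945751698610607)]
pilot via lid [ 0.51602717 -0.17771151  0.062     ] yaw -11.861535081288503
(219, 211) [0.52975077 0.31167591 0.04      ]
(238, 181) [0.62631527 0.25587117 0.04      ]
(243, 232) [0.46527486 0.23397602 0.04      ]
(318, 190) [0.60253696 0.0020721  0.04      ]
```

Emit:
send_rows --pt "-0.36 0.042 -0.045 0 0" --pt "-0.36 0.085 -0.091 0 0" --pt "-0.36 0.127 -0.136 0 0" --pt "-0.36 0.169 -0.181 0 0" --pt "-0.36 0.212 -0.227 0 0" --pt "-0.36 0.254 -0.272 0 -10" --pt "-0.36 0.296 -0.318 0 -20" --pt "-0.36 0.338 -0.363 0 -30" --pt "-0.36 0.381 -0.408 0 -40" --pt "-0.36 0.423 -0.454 0 -50" --pt "-0.36 0.465 -0.499 0 -60" --pt "-0.36 0.508 -0.544 0.02 -70" --pt "-0.36 0.55 -0.59 0.04 -80" --pt "-0.36 0.5924 -0.6353 0.06 -90" --pt "-0.36 0.5924 -0.6353 0.07 -100" --pt "-0.36 0.5924 -0.6353 0.07 -110" --pt "-0.36 0.5924 -0.6353 0.07 -120" --pt "-0.36 0.5924 -0.6353 0.07 -130" --pt "-0.36 0.5924 -0.6353 0.07 -140" --pt "-0.36 0.5924 -0.6353 0.07 -150"

```text
clock: 2.8
tool_pos: [0.5476, 0.2285, 0.1525]
tcp_rot: [0.091, 0.996, -0.0, -0.0]
contact_force: [-0.2, -0.0, 0.2]
width: 0.0598
finger_force: 0.0
```

Emit:
send_rows --pt "-0.36 0 0 0 -8" --pt "-0.36 0 0 0 -8" --pt "-0.36 0 0 0 -8"

```text
clock: 3.18
tool_pos: [0.5476, 0.2285, 0.1526]
tcp_rot: [0.025, 1.0, 0.0, -0.0]
contact_force: [-0.0, 0.2, -0.4]
width: 0.0596
finger_force: 0.0
```

Run:
```python
from h import *
s=r.read_state(); q=R.from_quat(s["tcp_rot"]); print(s["clock"],s["tool_pos"],s["qpos"],s["width"],s["contact_force"]); print(q.as_matrix().round(4))
K=[.5478,.2293]; d=np.r_[K,.044]-s["tool_pos"]; print("tool shift",q.inv().apply(d).round(4))
```

```text
3.175 [0.54764728 0.22853088 0.15257437] [ 3.37966817e-01  7.05699602e-02  1.37600541e+00  5.73178894e-05
  1.69511437e+00 -1.18200433e+00] 0.059591140879562056 [-0.04697885  0.24191699 -0.37827251]
[[-9.987e-01  5.080e-02 -1.000e-04]
 [ 5.080e-02  9.987e-01  0.000e+00]
 [ 1.000e-04  0.000e+00 -1.000e+00]]
tool shift [-1.000e-04  8.000e-04  1.086e-01]
```

Emit:
send_rows --pt "-0.36 0 0.001 0.04 0" --pt "-0.36 0 0.001 0.07 0" --pt "-0.36 0 0.001 0.09 0" --pt "-0.36 0 0.001 0.1 0" --pt "-0.36 0 0.001 0.1085 0" --pt "-0.36 0 0.001 0.1085 0" --pt "0.3 0 0.001 0.1085 0" --pt "0.6 0 0.001 0.1085 0" --pt "1 0 0.001 0.1085 0" --pt "1 0 0.001 0.1085 0" --pt "1 0 0.001 0.1085 0" --pt "1 0 0.001 0.1085 0" --squeeze 45

```text
clock: 4.68
tool_pos: [0.548, 0.2297, 0.0447]
tcp_rot: [0.024, 1.0, 0.0, 0.0]
contact_force: [-0.5, 0.3, 3.7]
width: 0.0355
finger_force: 45.0
```

Run:
```python
from h import *
s=r.read_state(); print(s["tool_pos"],s["width"],s["contact_force"],s["finger_force"])
f=grab("top");g=grab("scene")
a=cv2.resize(f["pixels"][165:245,205:285],(400,400)); b=cv2.resize(g["pixels"][220:300,330:410],(400,400)); cv2.imwrite("pics/grip.png",np.hstack([a,b]))
```

```text
[0.54803344 0.22967213 0.04474214] 0.035541705019820874 [-0.52254111  0.25815164  3.70201974] 45.0010085105896
```

View pics/grip.png

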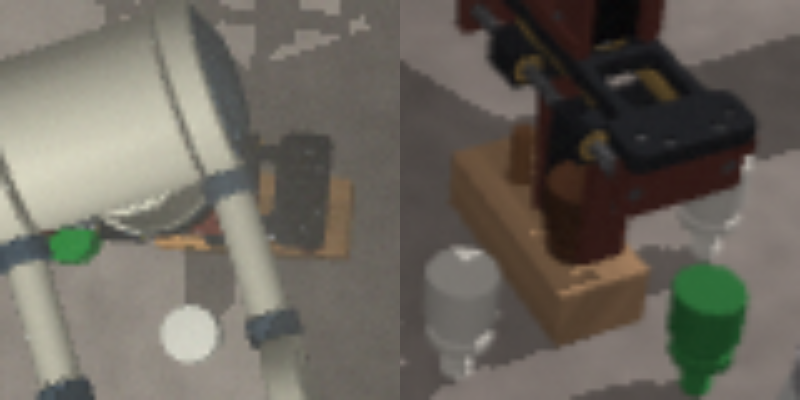

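The knob is held: the opening is 35.5 mm and the pads sit around the dark head. Now I lift and carry it.

Emit:
send_rows --pt "1 0 0 -0.01 0" --pt "1 0 0 -0.02 0" --pt "1 0 0 -0.03 0" --pt "1 0 0 -0.06 0" --pt "1 0 0 -0.09 0" --pt "1 0 0 -0.11 0" --pt "1 0 -0.02 -0.11 0" --pt "1 0.001 -0.06 -0.11 0" --pt "1 0.003 -0.11 -0.11 0" --pt "1 0.004 -0.16 -0.11 0" --pt "1 0.005 -0.21 -0.11 0" --pt "1 0.006 -0.26 -0.11 0" --pt "1 0.008 -0.31 -0.11 0" --pt "1 0.009 -0.36 -0.11 0" --pt "1 0.01 -0.39 -0.11 0" --pt "1 0.01 -0.408 -0.11 0" --pt "1 0.01 -0.408 -0.11 0" --pt "1 0.01 -0.408 -0.11 0" --pt "1 0.01 -0.408 -0.11 0"

```text
clock: 7.15
tool_pos: [0.5183, -0.1764, 0.1542]
tcp_rot: [0.023, 1.0, 0.0, 0.0]
contact_force: [-0.6, -0.6, -0.7]
width: 0.0356
finger_force: 45.0
```

Run:
```python
from h import *
s=r.read_state(); print(s["tool_pos"],s["qpos"][5],s["width"],s["contact_force"],s["finger_force"])
q=R.from_quat(s["tcp_rot"]);print(q.as_matrix().round(4)); print(q.inv().apply(np.r_[.5172,-.1774,.154]-s["tool_pos"]).round(4))
f=grab("top");g=grab("scene"); tip=s["tool_pos"]+[0,0,-.0335]; print("tip px scene",proj(g,tip),"top",proj(f,tip),"hole scene",proj(g,[.517,-.1775,.062]))
x,y=map(int,proj(g,tip)); c=g["pixels"][y-40:y+40,x-50:x+50]; cv2.imwrite("pics/carry.png",cv2.resize(c,(800,640)[:1]+(600,)));print(x-50,y-40)
```

```text
[ 0.51831403 -0.17639597  0.15416719] -1.9145893112650991 0.03555689019020944 [-0.58269919 -0.59011336 -0.74308402] 44.999762177467346
[[-9.989e-01  4.650e-02  1.000e-04]
 [ 4.650e-02  9.989e-01  3.000e-04]
 [-1.000e-04  3.000e-04 -1.000e+00]]
[ 0.0011 -0.0011  0.0002]
tip px scene [306.43780234 167.88540272] top [377.69174382 215.20381931] hole scene [306.54517245 183.66846178]
256 127
```

View pics/carry.png

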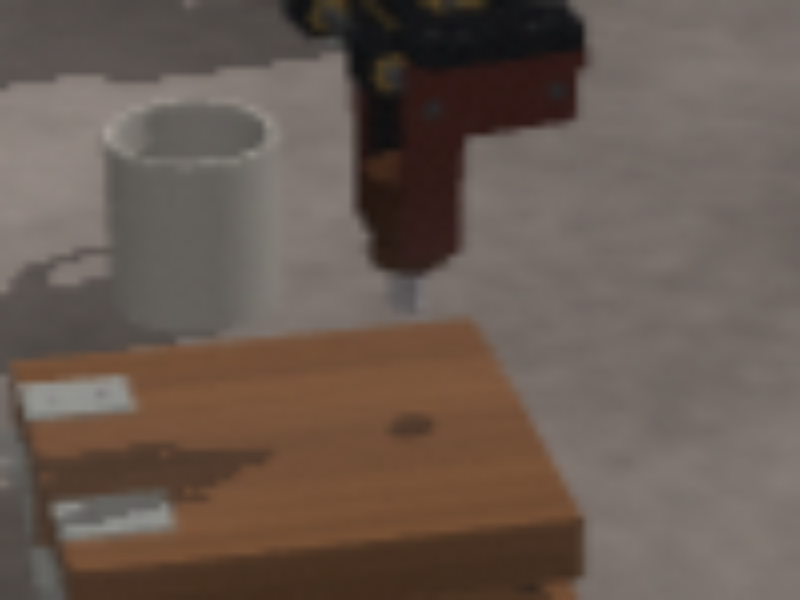

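The shank shows below the fingers, with its end at scene (306.5,168.6), as predicted. The lid hole is at scene (307.4,183.8). I'll refine the hole from this second view.

Run:
```python
from h import *
g=grab("scene"); im=g["pixels"]; s=r.read_state()
def sub(x0,y0,x1,y1,mf):
    c=cv2.resize(im[y0:y1,x0:x1],None,fx=8,fy=8,interpolation=cv2.INTER_CUBIC); m=mf(c).astype(np.uint8)
    k,l,st,ce=cv2.connectedComponentsWithStats(m); i=1+np.argmax(st[1:,4]); print(st[i]/8); return (ce[i]+.5)/8-.5+[x0,y0]
h=sub(301,180,314,188,lambda c:c[...,2]<95); print("hole",h,plane(g,*h,.062))
t=sub(300,163,312,170,lambda c:(c[...,2].astype(int)-c[...,0]<0)); print("shank",t); print("expected mid",proj(g,s["tool_pos"]+[0,0,-.028]))
print(im[165,300:313].tolist()); print(im[183,301:314,2])
```

```text
[ 3.625  2.5    5.5    2.75  95.25 ]
hole [306.94685039 183.42486877] [ 0.51512848 -0.17839272  0.062     ]Traceback (most recent call last):
  File "<stdin>", line 7, in <module>
  File "<stdin>", line 5, in sub
    return _wrapfunc(a, 'argmax', axis=axis, out=out, **kwds)
    return bound(*args, **kwds)
ValueError: attempt to get argmax of an empty sequence
```

Emit:
send_rows --pt "1 0.0017 -0.0014 0.02 0" --pt "1 0.0017 -0.0014 0.04 0" --pt "1 0.0017 -0.0014 0.05 0" --pt "1 0.0017 -0.0014 0.053 0" --pt "1 0.0017 -0.0014 0.053 0" --pt "1 0.0017 -0.0014 0.053 0"

```text
clock: 8.05
tool_pos: [0.5167, -0.179, 0.102]
tcp_rot: [0.024, 1.0, -0.0, 0.001]
contact_force: [0.1, 0.6, -0.3]
width: 0.0352
finger_force: 45.0
```

Emit:
send_rows --pt "1 0 0 0.002 0" --pt "1 0 0 0.004 0" --pt "1 0 0 0.006 0" --pt "1 0 0 0.006 0"

```text
clock: 8.55
tool_pos: [0.5163, -0.1786, 0.0948]
tcp_rot: [0.024, 1.0, 0.0, -0.0]
contact_force: [-0.0, 1.4, -1.9]
width: 0.0355
finger_force: 45.0
```

Emit:
send_rows --pt "1 0 0.0007 0 0" --pt "1 0 0.0007 0.002 0" --pt "1 0 0.0007 0.004 0" --pt "1 0 0.0007 0.004 0"

```text
clock: 9.05
tool_pos: [0.5165, -0.178, 0.0909]
tcp_rot: [0.024, 1.0, 0.0, 0.0]
contact_force: [1.1, 0.5, -1.9]
width: 0.0353
finger_force: 45.0
```

Emit:
send_rows --pt "1 0 0 0.003 0" --pt "1 0 0 0.006 0" --pt "1 0 0 0.009 0" --pt "1 0 0 0.011 0" --pt "1 0 0 0.012 0" --pt "1 0 0 0.012 0"

```text
clock: 9.8
tool_pos: [0.5165, -0.178, 0.0791]
tcp_rot: [0.024, 1.0, 0.0, 0.0]
contact_force: [1.6, 1.6, 0.1]
width: 0.0356
finger_force: 45.0
```

Emit:
send_rows --pt "1 0 0 0.002 0" --pt "1 0 0 0.003 0" --pt "1 0 0 0.004 0" --pt "1 0 0 0.005 0" --pt "1 0 0 0.005 0" --pt "1 0 0 0.005 0" --squeeze 60

```text
clock: 10.55
tool_pos: [0.5167, -0.1781, 0.0752]
tcp_rot: [0.024, 1.0, -0.0, 0.001]
contact_force: [0.1, 4.0, 6.9]
width: 0.0349
finger_force: 60.0
```

Emit:
send_rows --pt "1 0 -0.0003 0.001 0" --pt "1 0 -0.0003 0.002 0" --pt "1 0 -0.0003 0.003 0" --pt "1 0 -0.0003 0.003 0" --pt "1 0 -0.0003 0.003 0"

```text
clock: 11.18
tool_pos: [0.5169, -0.1782, 0.0736]
tcp_rot: [0.024, 1.0, -0.0, 0.001]
contact_force: [-2.0, 5.0, 11.8]
width: 0.0356
finger_force: 60.0
```

Emit:
send_rows --pt "1 -0.0003 0.001 0.001 0" --pt "1 -0.0003 0.001 0.002 0" --pt "1 -0.0003 0.001 0.003 0" --pt "1 -0.0003 0.001 0.004 0" --pt "1 -0.0003 0.001 0.004 0"

```text
clock: 11.8
tool_pos: [0.5173, -0.1781, 0.0714]
tcp_rot: [0.024, 1.0, -0.001, 0.001]
contact_force: [-5.3, 4.7, 19.9]
width: 0.0354
finger_force: 60.0
```

Emit:
send_rows --pt "1 0.001 0.0005 0 0" --pt "1 0.001 0.0005 0.0002 8" --pt "1 0.001 0.0005 0.0003 16" --pt "1 0.001 0.0005 0.0004 24" --pt "1 0.001 0.0005 0.0005 32" --pt "1 0.001 0.0005 0.0007 40" --pt "1 0.001 0.0005 0.0007 40"

```text
clock: 12.68
tool_pos: [0.5166, -0.1779, 0.0708]
tcp_rot: [0.365, 0.931, -0.001, 0.002]
contact_force: [-3.4, 2.6, 18.3]
width: 0.0352
finger_force: 60.0
```

Emit:
send_rows --pt "1 0.0008 0 0.0002 8" --pt "1 0.0008 0 0.0003 16" --pt "1 0.0008 0 0.0005 24" --pt "1 0.0008 0 0.0007 32" --pt "1 0.0008 0 0.0008 40" --pt "1 0.0008 0 0.001 48" --pt "1 0.0008 0 0.001 48"

```text
clock: 13.55
tool_pos: [0.5163, -0.1774, 0.0699]
tcp_rot: [0.712, 0.702, 0.001, 0.003]
contact_force: [-3.0, 3.5, 18.9]
width: 0.0351
finger_force: 60.0
```

Emit:
send_rows --pt "1 0 0 0.0002 8" --pt "1 0 0 0.0003 16" --pt "1 0 0 0.0005 24" --pt "1 0 0 0.0007 32" --pt "1 0 0 0.0008 40" --pt "1 0 0 0.001 48" --pt "1 0 0 0.001 48"

```text
clock: 14.42
tool_pos: [0.5166, -0.1769, 0.069]
tcp_rot: [0.936, 0.351, 0.002, 0.002]
contact_force: [-2.7, 3.8, 17.9]
width: 0.0353
finger_force: 60.0
```

Emit:
send_rows --pt "1 0 0 0.0003 8" --pt "1 0 0 0.0004 16" --pt "1 0 0 0.0006 24" --pt "1 0 0 0.0008 32" --pt "1 0 0 0.0009 40" --pt "1 0 0 0.0009 40"

```text
clock: 15.18
tool_pos: [0.5172, -0.177, 0.0685]
tcp_rot: [1.0, 0.01, 0.003, 0.001]
contact_force: [-1.8, 4.2, 19.7]
width: 0.0349
finger_force: 60.0
```

Run:
```python
from h import *
s=r.read_state(); print(s["tool_pos"],s["qpos"][5],s["contact_force"],s["ft_torque"],s["width"])
```

```text
[ 0.51716406 -0.17702102  0.06848271] 1.158387168966114 [-1.75907547  4.17808712 19.66516896] [ 0.83752214  0.24034892 -0.10259943] 0.03493741211397477
```

Emit:
send_rows --pt "1 0 0 0.0001 8" --pt "1 0 0 0.0002 16" --pt "1 0 0 0.0003 24" --pt "1 0 0 0.0003 24"

```text
clock: 15.68
tool_pos: [0.5173, -0.1779, 0.0684]
tcp_rot: [0.98, -0.198, 0.004, 0.001]
contact_force: [-0.1, 1.0, 18.8]
width: 0.035
finger_force: 60.0
```

Run:
```python
from h import *
s=r.read_state(); print(s["tool_pos"],s["qpos"][5],s["contact_force"],s["ft_torque"],s["width"])
```

```text
[ 0.5172692  -0.1778522   0.06842993] 1.577349276085149 [-0.09770802  0.99952439 18.75066631] [ 0.44212085  0.23313863 -0.17605444] 0.03502801355739613
```

Emit:
send_rows --pt "1 0 0 0.0002 8" --pt "1 0 0 0.0004 16" --pt "1 0 0 0.0005 24" --pt "1 0 0 0.0005 24"

```text
clock: 16.18
tool_pos: [0.5173, -0.1778, 0.0682]
tcp_rot: [0.918, -0.398, 0.004, 0.0]
contact_force: [-2.3, 1.9, 20.5]
width: 0.0348
finger_force: 60.0
```

Run:
```python
from h import *
s=r.read_state(); print(s["tool_pos"],s["qpos"][5],s["contact_force"],s["ft_torque"],s["width"])
g=grab("scene"); c=g["pixels"][150:210,266:346]; cv2.imwrite("pics/turn.png",cv2.resize(c,(800,600),interpolation=cv2.INTER_CUBIC))
```

```text
[ 0.51730072 -0.17783797  0.06819404] 1.9962181583604064 [-2.27673898  1.93956565 20.49335999] [ 0.4224875   0.27292982 -0.10054984] 0.034819329398056334
```

View pics/turn.png

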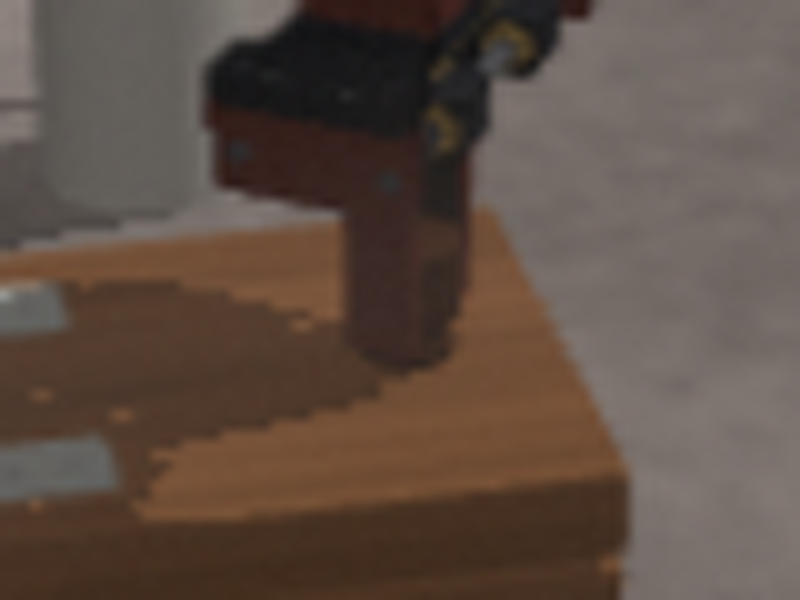

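The collar looks seated at crop (400,365), and depth has stopped increasing. I'll do one more firm turn for certainty, then release straight up.

Emit:
send_rows --pt "1 0 0 0.0007 8" --pt "1 0 0 0.001 16" --pt "1 0 0 0.0012 24" --pt "1 0 0 0.0012 30" --pt "1 0 0 0.0012 30"

```text
clock: 16.85
tool_pos: [0.5175, -0.1776, 0.0675]
tcp_rot: [0.783, -0.621, 0.004, -0.001]
contact_force: [-1.5, 3.3, 22.4]
width: 0.0352
finger_force: 60.0
```

Run:
```python
from h import *
s=r.read_state(); print(s["tool_pos"],s["qpos"][5],s["contact_force"],s["ft_torque"],s["width"])
```

```text
[ 0.51749602 -0.17764079  0.06753068] 2.519427285156413 [-1.49153282  3.27639097 22.40851172] [ 0.61837689  0.39884782 -0.10200358] 0.03524123428783206
```

Emit:
send_rows --pt "1 0 0 -0.002 0" --pt "1 0 0 -0.004 0" --pt "1 0 0 -0.006 0" --pt "1 0 0 -0.008 0" --pt "1 0 0 -0.009 0" --pt "1 0 0 -0.009 0"

```text
clock: 17.6
tool_pos: [0.5163, -0.1773, 0.0719]
tcp_rot: [0.784, -0.621, 0.002, -0.0]
contact_force: [4.3, 0.2, 6.1]
width: 0.0352
finger_force: 60.0
```

Emit:
send_rows --pt "0.1 0 0 0 0" --pt "-0.2 0 0 0 0" --pt "-0.36 0 0 0 0" --pt "-0.36 0 0 0 0" --pt "-0.36 0 0 -0.01 0" --pt "-0.36 0 0 -0.03 0" --pt "-0.36 0 0 -0.06 0" --pt "-0.36 0 0 -0.1 0" --pt "-0.36 0 0 -0.14 0" --pt "-0.36 0 0 -0.15 0" --pt "-0.36 0 0 -0.15 0"

```text
clock: 18.98
tool_pos: [0.5154, -0.1765, 0.2212]
tcp_rot: [0.784, -0.621, 0.001, -0.0]
contact_force: [0.6, 0.5, -0.3]
width: 0.0597
finger_force: 0.0
```

Run:
```python
from h import *
s=r.read_state(); print(s["tool_pos"],s["qpos"][5],s["contact_force"],s["width"])
g=grab("scene"); im=g["pixels"]; c=im[150:210,266:346]; cv2.imwrite("pics/end.png",cv2.resize(c,(800,600),interpolation=cv2.INTER_CUBIC))
for z in (.062,.068,.104,.108): print(z,((proj(g,[.5167,-.1777,z])-[266,150]+.5)*10).round(1))
```

```text
[ 0.51536935 -0.17648428  0.221161  ] 2.5181346996424154 [ 0.58402447  0.49748322 -0.31469411] 0.05971848097313134
0.062 [411.  341.2]
0.068 [411.1 325.2]
0.104 [411.9 227.4]
0.108 [412.  216.4]
```

View pics/end.png

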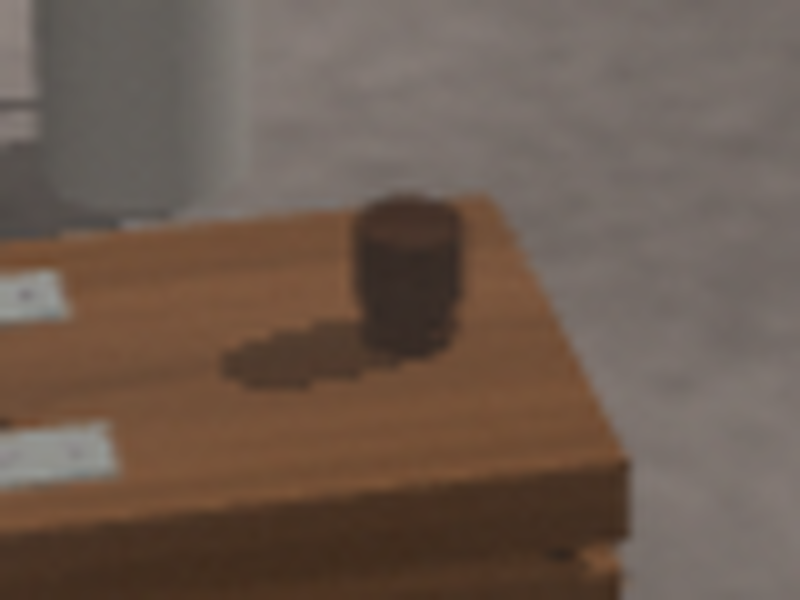

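The knob stands upright on the lid, with its head top at about crop (409,222) and collar bottom at about (408,358). I can't rule out a gap of 1–2 mm. I'll check by touching the top with closed fingers, which should read z = 0.104 if flush.

Emit:
send_rows --pt "1 0 0 0.05 0" --pt "1 0 0 0.08 0" --pt "1 0 0 0.1 0" --pt "1 0 0 0.108 0" --pt "1 0 0 0.108 0" --pt "1 0 0 0.108 0" --pt "1 0 0 0.108 0" --squeeze 5

```text
clock: 19.9
tool_pos: [0.5157, -0.1766, 0.1139]
tcp_rot: [0.784, -0.621, 0.001, -0.0]
contact_force: [-0.2, 0.4, 0.1]
width: 0.0006
finger_force: 0.0
```

Emit:
send_rows --pt "1 0 0 0.001 0" --pt "1 0 0 0.002 0" --pt "1 0 0 0.003 0" --pt "1 0 0 0.004 0" --pt "1 0 0 0.004 0"

```text
clock: 20.52
tool_pos: [0.5151, -0.1763, 0.1084]
tcp_rot: [0.784, -0.621, -0.0, 0.0]
contact_force: [0.2, 0.2, -0.4]
width: 0.0005
finger_force: 0.0
```

Emit:
send_rows --pt "1 0 0 0.001 0" --pt "1 0 0 0.0015 0" --pt "1 0 0 0.0015 0"

```text
clock: 20.9
tool_pos: [0.5151, -0.1764, 0.107]
tcp_rot: [0.784, -0.621, -0.0, 0.0]
contact_force: [-0.5, 0.1, -0.6]
width: 0.0002
finger_force: 0.0
```

Emit:
send_rows --pt "1 0 0 0.0005 0" --pt "1 0 0 0.001 0" --pt "1 0 0 0.001 0"

```text
clock: 21.28
tool_pos: [0.5151, -0.1764, 0.106]
tcp_rot: [0.784, -0.621, -0.0, 0.0]
contact_force: [-0.8, -1.2, 0.2]
width: 0.0004
finger_force: 0.0
```

Emit:
send_rows --pt "1 0 0 0.0005 0" --pt "1 0 0 0.001 0" --pt "1 0 0 0.001 0"

```text
clock: 21.65
tool_pos: [0.5151, -0.1763, 0.105]
tcp_rot: [0.784, -0.621, -0.0, 0.0]
contact_force: [0.3, -0.3, 0.6]
width: 0.0005
finger_force: 0.0
```

Emit:
send_rows --pt "1 0 0 0.0005 0" --pt "1 0 0 0.001 0" --pt "1 0 0 0.001 0"

```text
clock: 22.02
tool_pos: [0.5154, -0.1764, 0.1046]
tcp_rot: [0.784, -0.621, 0.0, -0.0]
contact_force: [0.6, 0.2, 3.8]
width: 0.0007
finger_force: 1.5
```

The touch reads about 0.1048, so the gap is 0.8 mm or less. I'll re-grip and turn more under firm push to be sure it's flush.

Emit:
send_rows --pt "1 0 0 -0.01 0" --pt "1 0 0 -0.04 -10" --pt "-0.36 0.0016 -0.0011 -0.04 -20" --pt "-0.36 0.0016 -0.0011 -0.04 -30" --pt "-0.36 0.0016 -0.0011 -0.04 -40" --pt "-0.36 0.0016 -0.0011 -0.04 -50" --pt "-0.36 0.0016 -0.0011 -0.04 -60" --pt "-0.36 0.0016 -0.0011 -0.04 -70" --pt "-0.36 0.0016 -0.0011 -0.04 -80" --pt "-0.36 0.0016 -0.0011 -0.04 -90" --pt "-0.36 0.0016 -0.0011 -0.04 -100" --pt "-0.36 0.0016 -0.0011 -0.04 -110" --pt "-0.36 0.0016 -0.0011 -0.04 -120" --pt "-0.36 0.0016 -0.0011 -0.04 -130" --pt "-0.36 0.0016 -0.0011 -0.04 -140" --pt "-0.36 0.0016 -0.0011 -0.04 -150" --pt "-0.36 0.0016 -0.0011 -0.04 -160" --pt "-0.36 0.0016 -0.0011 -0.04 -170" --pt "-0.36 0.0016 -0.0011 -0.04 -180" --pt "-0.36 0.0016 -0.0011 -0.04 -180"

```text
clock: 24.52
tool_pos: [0.5166, -0.1777, 0.1443]
tcp_rot: [0.622, 0.783, -0.0, 0.0]
contact_force: [0.4, 0.6, -0.1]
width: 0.0599
finger_force: 0.0
```

Emit:
send_rows --pt "-0.36 0 0 0.03 0" --pt "-0.36 0 0 0.05 0" --pt "-0.36 0 0 0.065 0" --pt "-0.36 0 0 0.07 0" --pt "-0.36 0 0 0.07 0" --pt "0.3 0 0 0.07 0" --pt "1 0 0 0.07 0" --pt "1 0 0 0.07 0" --pt "1 0 0 0.07 0" --pt "1 0 0 0.07 0" --squeeze 60

```text
clock: 25.78
tool_pos: [0.5169, -0.1778, 0.0745]
tcp_rot: [0.621, 0.784, 0.0, 0.0]
contact_force: [0.6, -0.6, 1.4]
width: 0.035
finger_force: 60.0
```

Emit:
send_rows --pt "1 0 0 0.002 0" --pt "1 0 0 0.004 0" --pt "1 0 0 0.006 0" --pt "1 0 0 0.008 0" --pt "1 0 0 0.01 0" --pt "1 0 0 0.01 0"

```text
clock: 26.52
tool_pos: [0.5171, -0.1779, 0.0689]
tcp_rot: [0.621, 0.784, 0.0, 0.002]
contact_force: [-9.1, 3.4, 23.2]
width: 0.0351
finger_force: 60.0
```

Emit:
send_rows --pt "1 0.0007 -0.0011 0 0" --pt "1 0.0007 -0.0011 0 10" --pt "1 0.0007 -0.0011 0 20" --pt "1 0.0007 -0.0011 0 30" --pt "1 0.0007 -0.0011 0 40" --pt "1 0.0007 -0.0011 0 40"

```text
clock: 27.28
tool_pos: [0.5178, -0.1778, 0.0695]
tcp_rot: [0.852, 0.523, 0.003, 0.003]
contact_force: [-1.4, 1.8, 20.9]
width: 0.0356
finger_force: 60.0
```

Emit:
send_rows --pt "1 0 0 0 10" --pt "1 0 0 0 20" --pt "1 0 0 0 30" --pt "1 0 0 0 40" --pt "1 0 0 0 40"

```text
clock: 27.9
tool_pos: [0.5179, -0.178, 0.0696]
tcp_rot: [0.98, 0.2, 0.004, 0.002]
contact_force: [-1.4, 0.9, 20.7]
width: 0.0352
finger_force: 60.0
```

Run:
```python
from h import *
s=r.read_state(); print(s["tool_pos"],s["qpos"][5],s["contact_force"],s["ft_torque"],s["width"])
```

```text
[ 0.51788618 -0.17804486  0.06955394] 0.7735890799542217 [-1.44679774  0.94202121 20.66650888] [ 0.38695365  0.41644005 -0.12449587] 0.03523051803071533
```

80° more turning under 21 N gave no further depth, so the collar is seated. Releasing.

Emit:
send_rows --pt "1 -0.0005 0 -0.002 0" --pt "1 -0.0005 0 -0.004 0" --pt "1 -0.0005 0 -0.006 0" --pt "1 -0.0005 0 -0.008 0" --pt "1 -0.0005 0 -0.009 0" --pt "1 -0.0005 0 -0.009 0"

```text
clock: 28.65
tool_pos: [0.516, -0.1778, 0.0738]
tcp_rot: [0.979, 0.201, 0.001, 0.001]
contact_force: [5.2, -2.2, 4.1]
width: 0.0355
finger_force: 60.0
```

Emit:
send_rows --pt "0.1 0 0 0 0" --pt "-0.2 0 0 0 0" --pt "-0.36 0 0 0 0" --pt "-0.36 0 0 0 0" --pt "-0.36 0 0 -0.01 0" --pt "-0.36 0 0 -0.03 0" --pt "-0.36 0 0 -0.06 0" --pt "-0.36 0 0 -0.1 0" --pt "-0.36 0 0 -0.14 0" --pt "-0.36 0 0 -0.16 0" --pt "-0.36 0 0 -0.16 0"

```text
clock: 30.02
tool_pos: [0.5157, -0.1778, 0.2369]
tcp_rot: [0.98, 0.201, 0.002, 0.002]
contact_force: [-0.7, -0.2, 0.2]
width: 0.0596
finger_force: 0.0
```

Run:
```python
from h import *
s=r.read_state(); print(s["tool_pos"],s["contact_force"],s["width"])
g=grab("scene"); im=g["pixels"]; a=cv2.resize(im[150:210,266:346],(400,300)); b=cv2.resize(im[130:310,200:440],(400,300)); cv2.imwrite("pics/end2.png",np.hstack([a,b]))
```

```text
[ 0.51572519 -0.17778324  0.23687039] [-0.65689403 -0.22541135  0.19767213] 0.059628893220008417
```

View pics/end2.png

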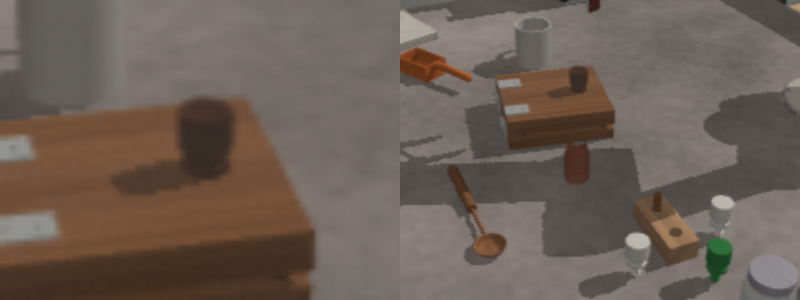

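The knob stands upright and seated on the lid, at about (205,135) in the left half. The block's hole is empty, and the peg, shaker, mug, jar and look-alikes have not moved.

```bash
python3 -c "
from bench import close_job
print(close_job())"
```

```text
the job is handed in; nothing more can be done
None
```

The knob is screwed into the press lid, upright and released, and the job is handed in at about 30 s. A further 80° turn under about 21 N drove it no deeper, so I take the collar as flush, though a touch on the head before that turn read 0.8 mm above nominal and I did not repeat it.

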